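Hold a bayonet lamp in the lamp tester

TASK

Take the lamp with the flat-sided finned metal body out of the wooden block and test it in the notched metal socket of the grey lamp tester: enter its two lugs in the notches, push it straight down against the spring until it is home, then, keeping it down, twist it a quarter turn clockwise (seen from above) against the return spring until it stops. The tester makes contact only while the lamp is held, so finish still gripping the lamp, upright, pressed down and fully turned: do not let go. Leave the other lamps and everything else on the bench where they are.

Things in the scene. Friction and masses are not known exactly. Their poses are not given: they have to be found in the camera images.
- lamp_mid (a point): middle of the bayonet lamp (90 mm tall, 0.1 kg), on its axis, 46 mm above its foot; z up. From the foot: brass cap 25 mm wide, 0-24 mm (lowest 4 mm tapers to 21); finned metal body 24-68 mm, 48 mm along x, 36 mm along y (grip the flat faces across y); white dome 36 mm wide, 68-90 mm. Same after half a turn. Starts upright in any hole of the rack, at any yaw, foot 12 mm above the bench
- lamp_foot (a point): centre of the flat foot of the bayonet lamp, axes as lamp_mid. Two lugs stand out of the cap along its +x and -x, 37 mm over their tips, 6 mm wide, 4 to 12 mm above the foot
- rack: wooden storage block fixed to the bench, 80 mm (x) by 290 mm (y) by 30 mm high, with three round holes 43 mm wide and 18 mm deep on its y centre line, 95 mm apart, one lamp in each; origin at the centre of its underside, z up
- tester: grey lamp tester fixed to the bench, box 130 mm (x) by 170 mm (y) by 45 mm high, z up, origin at the centre of its underside. On top: at its y = -40 mm the notched metal bayonet socket, 52 mm in diameter, rim 75 mm above the bench; at its y = +45 mm a plain white screw socket, 14 mm high, not used
- socket (a point): centre of the bayonet socket's mouth at rim height; axes those of the tester. Mouth 28 mm wide; two notches for the lugs along +x and -x, 10 mm wide, 42 mm across, through a lip 4 mm thick; below it 42 mm wide. The lamp's foot meets a spring plate 12 mm below the rim, the lugs then in the notches. Pressed over 4 mm more, the lugs clear the lip and the lamp can turn clockwise seen from above
- plunger (a joint): how far the spring plate is pushed down, m: 0 up, 0.008 at the bottom stop (foot 20 mm below the rim, lamp_mid 26 mm above it). It takes about 4 N at first, 11 N at the bottom; let go, the lamp pops up
- rotor (a joint): how far the lugs have turned the socket's sprung rotor clockwise seen from above, rad: 0 at rest, 1.40 at the stop. The lamp first turns about 0.15 freely, then takes it along (0.025 to 0.11 N m), so about 1.55 in all; let go, it springs back
- spare_a: spare screw-cap lamp, 90 mm tall, round white body 53 mm in diameter (no flats, no fins), standing cap down in one of the holes of the rack; origin at the centre of its underside. Leave it there
- spare_b: spare screw-cap lamp, 90 mm tall, round white body 53 mm in diameter (no flats, no fins), standing cap down in one of the holes of the rack; origin at the centre of its underside. Leave it there
- motor: small square black motor with bright ends, 43 mm square, 61 mm high with its upright shaft; origin at the centre of its underside
- jar: clear plastic jar with a green cap, 60 mm in diameter, 85 mm tall; origin at the centre of its underside
- flask: clear plastic bottle with a green cap, 72 mm in diameter, 130 mm tall; origin at the centre of its underside
- driver: screwdriver lying on the bench, about 200 mm long along its x; origin under its middle
- bearing: steel bearing ring lying flat, 52 mm outside, 24 mm bore, 14 mm high; origin at the centre of its underside
There are look-alikes about, which are no part of the job. Leave any orange look-alike of the part that bears lamp_mid alone.

How it is judged:
On the way, in this order (a step that is already met when the one before it is completed fails the run):
1. the lamp is lifted clear of the wooden block, in the gripper (height (world z) of lamp_mid above 0.09 m and contact force between the fingers and lamp above 1 N), for 0.2 s.
2. the lamp is pushed down in the bayonet socket against the spring, not yet turned (horizontal distance between lamp_mid and socket below 0.008 m and value of joint plunger above 0.0055 m and value of joint rotor below 0.35 rad), for 0.1 s.
At the end, for the whole second after the job is handed in: Through the last second the lamp, at rest and upright (0.15 rad), within 8 mm of the socket axis and its middle under 30 mm above the rim, is gripped (over 2 N) and pressed on the tester (over 2 N): plate down over 5.5 of 8 mm, rotor turned over 1.15 of 1.40 rad (horizontal distance between lamp_mid and socket below 0.008 m and value of joint plunger above 0.0055 m and value of joint rotor above 1.15 rad and angle between lamp_mid's own z axis and vertical below 0.15 rad and z of lamp_mid in the frame of socket below 0.03 m and contact force between the fingers and lamp above 2 N and contact force between lamp and tester above 2 N and linear speed of lamp below 0.02 m/s); the arm keeps its last pose, push and grip.
It fails at once if a spare lamp is moved more than 30 mm or tipped (distance of any of spare_a, spare_b from where it was at the start of the episode above 0.03 m or angle between any of spare_a, spare_b's own z axis and vertical above 0.5 rad).
It fails at once if another thing on the bench is moved more than 30 mm or tipped over (distance of any of jar, flask, motor, driver, bearing from where it was at the start of the episode above 0.03 m or angle between any of jar, flask, motor's own z axis and vertical above 0.5 rad).
It also fails if it takes over 45 s, if anything falls off the work surface, if the arm or the gripper's body presses on something with over 40 N, if the wrist force passes 120 N, or if a joint passes its speed limit or range.

ROBOT

A 7-joint arm with a two-finger parallel gripper is mounted at the origin on the work surface. World frame = base frame: x ahead of the robot, y to its left, z up, the work surface at z = 0. Lengths are in m, angles in rad, forces in N, time in s.
With the tool pointing down it reaches from about 0.4 to 0.85 m from the base axis. Payload 10.4 kg.
Tool frame: the origin (TCP) lies midway between the tips of the shut fingers; the grasp point (between the pads) lies 19 mm behind it (r.grasp_offset is the distance from the TCP to the grasp point, in m); x points along the fingers, y is the direction in which the jaws open and shut, and the axes are right-handed (so a half turn about x gives the same grasp; the last joint's range is limited). The gripper opens to 87 mm and grips with 3 to 60 N. Pads are 19 mm wide; open, the fingers measure 117 mm over their backs; the gripper's body (75 mm by 190 mm) begins 51 mm behind the grasp point.
Start: joints at [1.156, 0.332, -0.065, 1.46, 0.022, 1.35, -0.088], TCP at [0.239, -0.578, 0.196] pointing down, gripper open.
Joint ranges: [-2.6, 2.6], [-0.5, 2.12], [-1.47, 1.34], [0.16, 2.42], [-1.27, 4.41], [0.06, 2.06], [-2.6, 2.6]. Speed limits (rad/s): [2.22, 2.22, 2.79, 2.79, 3.14, 3.14, 3.14].

INTERFACE

Orientations are given as a unit quaternion [x, y, z, w].
In Python, from bench import r, vision, close_job gives the robot as it stands. The module is installed in compiled form; this text tells all that it offers.
- The arm moves only by the shell command python3 -m pendant 'ROWS' [OPENING] [FORCE]. ROWS is text: rows parted by semicolons, each of 6 numbers parted by spaces: the shift along the tool's x, y, z in units of 0.25 m (1.0 is 0.25 m), then the turn, a rotation vector about the tool's x, y, z in units of 1.5 rad (1.0 is 1.5 rad). A call has 1 to 8 rows; each row is the pose to reach, as a shift and turn from the pose commanded when the call began, along the tool's axes at that moment; what a row does not reach only later rows make up. A row lasts 1/10 s, in which the tool goes at most 50 mm and 8.59 degrees, less where a joint would pass 70% of its speed; a pose out of reach is approached as far as the arm can. A call with a number of a shift or a turn outside -1 to 1 is refused whole. A call with a gripper value outside its range is refused whole. OPENING is the gripper command: -1 is shut, 1 is fully open, values between are in proportion, set as the call begins (- or left out, the last holds). The fingers move at their own pace and stop on an object; FORCE is the grip in N (left out, the last holds). Time passes only in rows, so rows that repeat a pose let the fingers close. It gives the time, the measured TCP pose, the force and the opening at its end, in the units of the state.
- r.read_state(): the state, without advancing time (a new reading comes with each control period).
- vision.camera(name): name is "scene" or "top"; returns (picture, depth): 384x512x3 uint8, blue, green, red; 384x512 float32, m along the optical axis (not along the pixel's ray), 0 where there is no reading.
- vision.get_calibration(name): a dict with "camera_matrix" (3x3 intrinsics, pixels), "rvec" (rotation vector, rad) and "tvec" (3), from world to camera coordinates, as OpenCV has them. Camera axes: x right, y down, z forward; pixel columns grow to the right and rows downward; lengths in m; the calibration is good to about 2 mm. A picture is of the moment at which its call begins. get_calibration takes no time and is no camera call.
- close_job(): hands the job in, once; it reports no verdict.
The state is a dict: "time": time; "joint_positions": joint angles; "joint_vel": joint speeds; "joint_torque": joint torques, N m; "ee_pos": TCP position; "eef_rot": TCP orientation; "ft_force": force on the tool from outside, world axes, zero at the start; "torque": the same for the moment, N m; "width": finger opening in m.
Only numpy, scipy, OpenCV 4.12 (cv2) and the standard library are available. Lean on these libraries where they do the work, as an engineer would, in place of code of your own. Each camera call takes 0.05 s, during which the arm holds its last target. There are 200 camera calls.

## Working session

There is one attempt and no reset: what is moved stays moved. The work goes in short steps, Python scripts to look and compute and a shell command to move; the robot and the scene stay as the last step left them, time stands still between calls to the robot, and variables do not carry over. Pictures are saved under pics/ and viewed, about 8 in all and at most 12, crops included, and the job is handed in when it is done.

```bash
mkdir -p pics
cat > h.py <<'E'
import numpy as np, cv2
from bench import r, vision
def cal(n):
    c=vision.get_calibration(n);K=np.array(c['camera_matrix'],float);R=cv2.Rodrigues(np.array(c['rvec'],float))[0];t=np.array(c['tvec'],float).ravel();return K,R,t
def ray(n,u,v,z):
    K,R,t=cal(n);o=-R.T@t;d=R.T@np.linalg.inv(K)@np.array([u,v,1.]);return o+d*(z-o[2])/d[2]
def proj(n,p):
    K,R,t=cal(n);q=K@(R@np.array(p,float)+t);return q[:2]/q[2]
def cloud(n,depth):
    K,R,t=cal(n);v,u=np.indices(depth.shape);P=np.stack([u,v,np.ones_like(u)],-1)@np.linalg.inv(K).T*depth[...,None]
    return (P-t)@R
E
python3 - <<'E'
from h import *
for n in ('scene','top'):
    p,d=vision.camera(n);cv2.imwrite(f'pics/{n}0.png',p);np.save(f'{n}0.npy',d)
    K,R,t=cal(n);print(n,K[0,0],-R.T@t,R[2])
s=r.read_state();print(s,r.grasp_offset)
E
```

```text
scene 436.47361720683944 [1.48512095 0.06582571 0.92844251] [-0.73209169 -0.00732707 -0.6811667 ]
top 385.3473677804123 [0.51822581 0.08387981 1.14241747] [ 0.0651429   0.0023944  -0.99787307]
{'time': 0.1, 'joint_positions': array([ 1.15638999,  0.33279332, -0.06469205,  1.46081413,  0.02160005,
        1.34990744, -0.08851219]), 'joint_vel': array([-0.00040738, -0.00119899, -0.00017589, -0.0018919 , -0.00010766,
        0.00044243, -0.00098452]), 'joint_torque': array([ 1.04536128e-03, -6.24545789e+01,  2.42412428e-02, -3.90723324e+01,
       -6.15139632e-02,  3.65266053e-02,  4.84372913e-05]), 'ee_pos': array([ 0.23851506, -0.57730683,  0.19546371]), 'eef_rot': array([-0.69347722, -0.13806069,  0.69368557, -0.13721851]), 'ft_force': array([-0.10858129, -0.32093596, -0.63816914]), 'torque': array([-0.00555527,  0.0524551 ,  0.01115744]), 'width': 0.08650453118772496} 0.0187
```

View pics/top0.png

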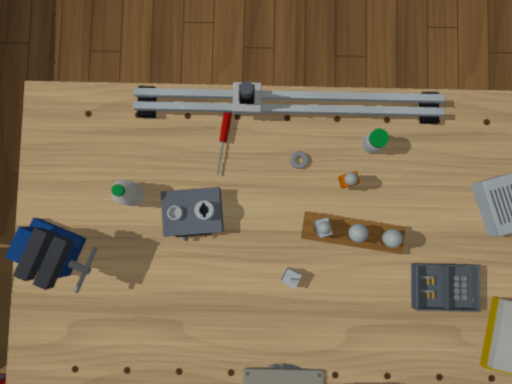

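View pics/scene0.png

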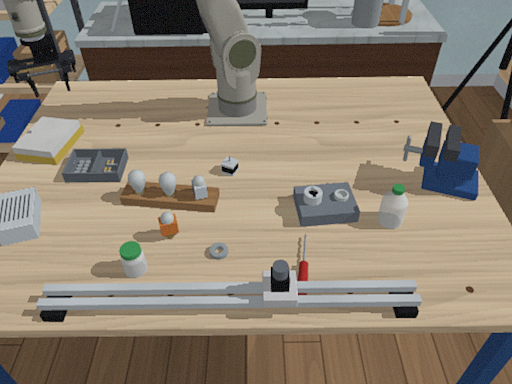

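Top view: the candidates are the finned lamp in the rack at (323,228), the white round spares at (358,233) and (392,239), and an orange look-alike outside the rack at (349,180). I choose (323,228). The tester is at (192,212), its notched socket at about (204,210) and the white screw socket at (175,212). Next are close crops and the numbers.

Run:
```python
from h import *
p=cv2.imread('pics/top0.png');s=cv2.imread('pics/scene0.png')
def c(im,u,v,w,h,k): return cv2.resize(im[v:v+h,u:u+w],(w*k,h*k),interpolation=cv2.INTER_CUBIC)
a=np.hstack([c(p,300,205,50,50,8),c(p,180,187,50,50,8)]);b=np.hstack([c(s,180,165,40,40,10)[:, :400],c(s,295,175,40,40,10)])
cv2.imwrite('pics/crop0.png',cv2.resize(np.vstack([a,b]),(600,600)) if 0 else np.vstack([a,b])[:800]) 
for nm in ('top','scene'):
    d=np.load(nm+'0.npy');P=cloud(nm,d);ok=d>0
    x,y,z=P[...,0],P[...,1],P[...,2]
    def st(l,m):
        q=P[m&ok]
        if len(q)<8: print(nm,l,len(q));return
        (cc,wh,an)=cv2.minAreaRect(q[:,:2].astype(np.float32)*1000)
        print(nm,l,len(q),'mean',q.mean(0).round(4),'rect',np.round(cc,1),np.round(wh,1),round(an,1),'zmax',q[:,2].max().round(4))
    L=ray('top',323,228,.08);T=ray('top',192,212,.045)
    nl=np.hypot(x-L[0],y-L[1])<.04; nt=np.hypot(x-T[0],y-T[1])<.12
    st('lampdome',nl&(z>.085)); st('lampall',nl&(z>.05))
    rk=(abs(x-L[0])<.09)&(y<L[1]+.08)&(y>L[1]-.26)
    st('rack',rk&(z>.022)&(z<.036))
    st('testertop',nt&(z>.04)&(z<.05)); st('rim',nt&(z>.068)&(z<.082)); st('white',nt&(z>.053)&(z<.064))
    print(L,T)
```

```text
top lampdome 141 mean [ 0.5222 -0.0962  0.0974] rect [521.8 -96.9] [32.6 34.6] 0.8 zmax 0.1052
top lampall 259 mean [ 0.522  -0.0944  0.0881] rect [522.2 -97.5] [48.  36.5] 17.0 zmax 0.1052
top rack 1873 mean [ 0.5099 -0.1838  0.0309] rect [ 509.3 -192.1] [291.  80.] 82.2 zmax 0.036
top testertop 2203 mean [0.5591 0.2763 0.046 ] rect [559.8 275.1] [130.  170.6] 5.8 zmax 0.05
top rim 191 mean [0.5638 0.2347 0.0757] rect [564.8 235.1] [50.2 50.2] 0.9 zmax 0.081
top white 150 mean [0.5587 0.2868 0.0601] rect [560.2 278.6] [ 47.6 139.3] 1.3 zmax 0.064
[ 0.51900985 -0.09694167  0.08      ] [0.55683609 0.27066703 0.045     ]
scene lampdome 97 mean [ 0.5302 -0.0987  0.0959] rect [528.5 -98.5] [33.2 31.8] 39.8 zmax 0.1046
scene lampall 256 mean [ 0.5367 -0.0977  0.0796] rect [524.1 -99.8] [53.2 37.3] 17.0 zmax 0.1046
scene rack 1417 mean [ 0.5211 -0.1921  0.0298] rect [ 510.7 -194.5] [291.1  86.8] 82.0 zmax 0.0358
scene testertop 1428 mean [0.5709 0.2748 0.0454] rect [560.7 272. ] [134.7 170.1] 5.9 zmax 0.0499
scene rim 164 mean [0.5668 0.2318 0.0743] rect [564.5 232.4] [52.6 51.5] 17.2 zmax 0.0792
scene white 173 mean [0.5651 0.2742 0.0591] rect [559.5 271.3] [ 54.8 129.6] 11.7 zmax 0.064
[ 0.51900985 -0.09694167  0.08      ] [0.55683609 0.27066703 0.045     ]
```

View pics/crop0.png

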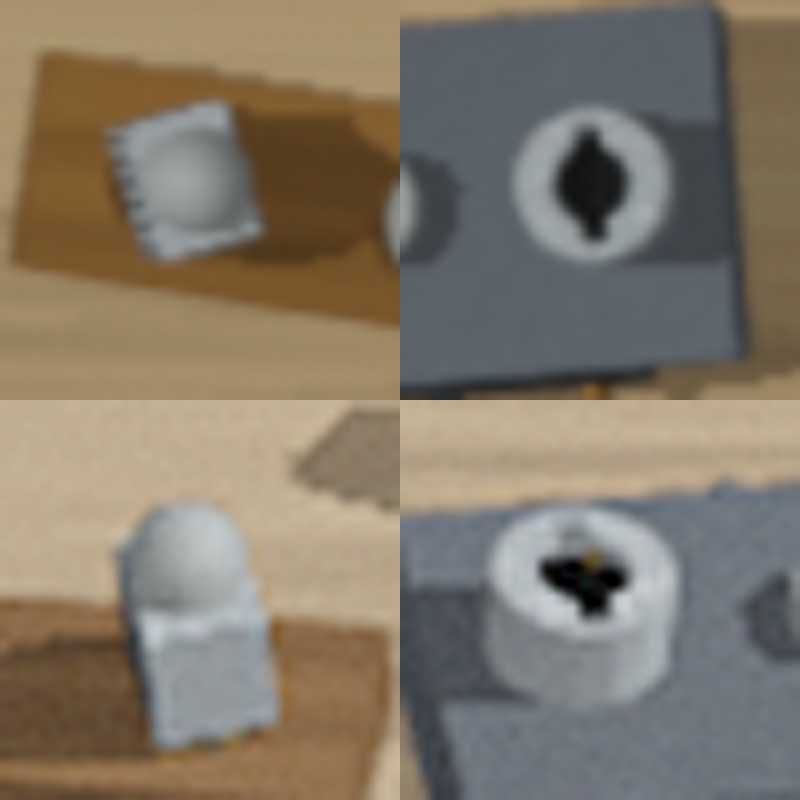

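The crops confirm the lamp: finned body with flats, dome at top-view px (324,228). The notched socket is at (204,210), with its notches along the tester's x. Tester yaw is about 5.8° and lamp yaw about 17°. Next I work out the tool's axes and the yaw options.

```bash
cat >> h.py <<'E'
from scipy.spatial.transform import Rotation as Ro
def Rdown(jaw_deg):
    a=np.radians(jaw_deg);x=np.array([0,0,-1.]);y=np.array([np.cos(a),np.sin(a),0]);return np.stack([x,y,np.cross(x,y)],1)
def go(tcp,jaw):
    s=r.read_state();R=Ro.from_quat(s['eef_rot']).as_matrix();p=s['ee_pos']
    dp=R.T@(np.array(tcp)-p)/.25; w=Ro.from_matrix(R.T@Rdown(jaw)).as_rotvec()/1.5
    print('t',s['time'],'p',p.round(4),'jaw',np.degrees(np.arctan2(R[1,1],R[0,1])).round(2),'tilt',np.degrees(np.arccos(-R[2,0])).round(2),'w',round(s['width'],4),'F',s['ft_force'].round(2),'M',s['torque'].round(3),'q',s['joint_positions'].round(2));print('row',dp.round(3),w.round(3))
E
python3 - <<'E'
from h import *
go([.5225,-.0975,.20],107);go([.5225,-.0975,.20],-73)
d=np.load('top0.npy');P=cloud('top',d)
for u,v in ((358,233),(392,239),(349,180)): 
    q=P[v-8:v+9,u-8:u+9].reshape(-1,3);i=q[:,2].argmax();print(q[i].round(3))
E
```

```text
t 0.1 p [ 0.2385 -0.5773  0.1955] jaw -67.55 tilt 0.07 w 0.0865 F [-0.11 -0.32 -0.64] M [-0.006  0.052  0.011] q [ 1.16  0.33 -0.06  1.46  0.02  1.35 -0.09]
row [-0.017 -1.34  -1.783] [-2.031e+00 -1.000e-03  0.000e+00]
t 0.1 p [ 0.2385 -0.5773  0.1955] jaw -67.55 tilt 0.07 w 0.0865 F [-0.11 -0.32 -0.64] M [-0.006  0.052  0.011] q [ 1.16  0.33 -0.06  1.46  0.02  1.35 -0.09]
row [-0.017 -1.34  -1.783] [0.063 0.    0.001]
[ 0.518 -0.194  0.108]
[ 0.486 -0.283  0.106]
[0.518 0.084 1.142]
```

Jaw yaw at the pick has to be 107°, so that the later −89° twist stays in joint 7's range. First half of the transit, opening the jaws partway.

```bash
python3 -m pendant '0 -0.1 -0.13 -0.1 0 0; 0 -0.2 -0.26 -0.2 0 0; 0 -0.3 -0.39 -0.3 0 0; 0 -0.4 -0.52 -0.4 0 0; 0 -0.5 -0.65 -0.5 0 0; 0 -0.6 -0.78 -0.6 0 0; 0 -0.67 -0.88 -0.7 0 0; 0 -0.67 -0.88 -0.8 0 0' 0.45; python3 -c "
from h import *
go([.5225,-.0975,.20],107)"
```

```text
time: 0.9
ee_pos: [0.3808, -0.3344, 0.1962]
eef_rot: [0.492, 0.508, -0.491, 0.508]
ft_force: [-0.2, 0.3, -0.4]
width: 0.063
t 0.9 p [ 0.3808 -0.3344  0.1962] jaw 1.94 tilt 0.07 w 0.063 F [-0.16  0.31 -0.36] M [-0.028 -0.09  -0.039] q [ 0.97  0.09 -0.36  1.75  0.03  1.3   0.64]
row [-0.014  0.599 -0.928] [-1.222e+00  0.000e+00 -1.000e-03]
```

```bash
python3 -m pendant '0 0.1 -0.15 -0.1 0 0; 0 0.2 -0.31 -0.2 0 0; 0 0.3 -0.46 -0.3 0 0; 0 0.4 -0.62 -0.4 0 0; 0 0.5 -0.77 -0.5 0 0; 0 0.57 -0.88 -0.6 0 0; 0 0.6 -0.93 -0.7 0 0; 0 0.6 -0.93 -0.8 0 0'; python3 -m pendant '0 0 0 -0.1 0 0;0 0 0 -0.2 0 0;0 0 0 -0.3 0 0;0 0 0 -0.42 0 0;0 0 0 -0.42 0 0;0 0 0 -0.42 0 0'; python3 -c "
from h import *
go([.5225,-.0975,.042],107)
p,d=vision.camera('scene')
cv2.imwrite('pics/s1.png',cv2.resize(p[80:240,110:290],(720,640))[:600])"
```

```text
time: 1.7
ee_pos: [0.5239, -0.1001, 0.1958]
eef_rot: [0.12, 0.697, -0.119, 0.697]
ft_force: [-0.3, -0.5, 0.6]
width: 0.063
time: 2.3
ee_pos: [0.523, -0.1033, 0.196]
eef_rot: [-0.098, 0.7, 0.098, 0.7]
ft_force: [-0.1, -0.6, -0.0]
width: 0.0629
t 2.3 p [ 0.523  -0.1033  0.196 ] jaw 105.89 tilt 0.02 w 0.0629 F [-0.13 -0.57 -0.01] M [ 0.143 -0.122 -0.014] q [ 0.75  0.2  -0.72  1.67  0.13  1.32  1.86]
row [0.616 0.023 0.005] [-0.013 -0.    -0.   ]
```

View pics/s1.png

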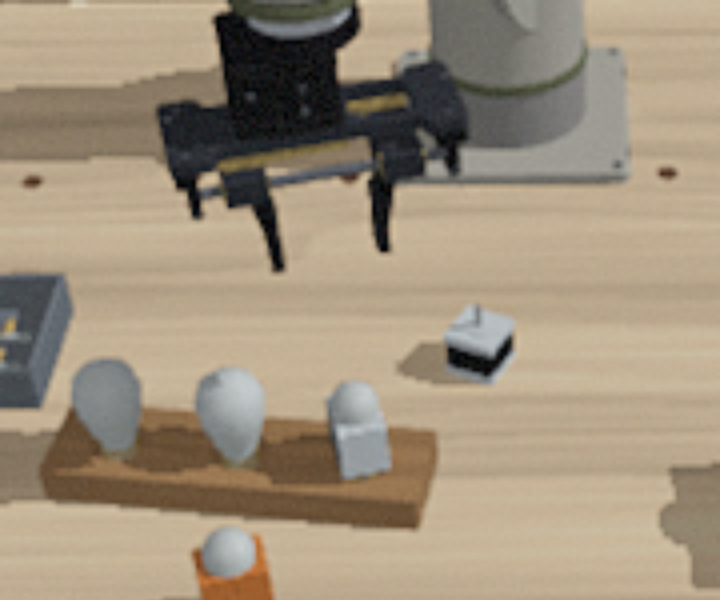

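The scene crop shows the fingers centred over the finned lamp (crop (357,400)) and nothing else moved. I descend with small corrections, then grip.

```bash
python3 -c "
from h import *
print(proj('scene',[.523,-.1033,.196]), proj('scene',[.5225,-.0975,.101]))"; python3 -m pendant '0.05 0.02 0.01 -0.013 0 0;0.1 0.025 0.01 -0.013 0 0;0.17 0.025 0.01 -0.013 0 0;0.24 0.025 0.01 -0.013 0 0;0.32 0.025 0.01 -0.013 0 0;0.32 0.025 0.01 -0.013 0 0;0.32 0.025 0.01 -0.013 0 0' && python3 -m pendant '0.05 0 0 0 0 0;0.1 0 0 0 0 0;0.15 0 0 0 0 0;0.2 0 0 0 0 0;0.25 0 0 0 0 0;0.295 0 0 0 0 0;0.295 0 0 0 0 0;0.295 0 0 0 0 0'; python3 -c "
from h import *
go([.5225,-.0975,.042],107)"
```

```text
[193.46573792 150.51408545] [198.91469411 176.45615561]
time: 3.05
ee_pos: [0.5234, -0.0961, 0.1158]
eef_rot: [-0.105, 0.7, 0.106, 0.699]
ft_force: [0.4, 0.1, 0.7]
width: 0.0628
time: 3.85
ee_pos: [0.5238, -0.0964, 0.0423]
eef_rot: [-0.106, 0.699, 0.106, 0.699]
ft_force: [-0.0, 0.8, -0.1]
width: 0.0629
t 3.85 p [ 0.5238 -0.0964  0.0423] jaw 107.18 tilt 0.02 w 0.0629 F [-0.01  0.76 -0.13] M [ 0.123 -0.101 -0.029] q [ 0.69  0.36 -0.69  1.85  0.26  1.03  1.77]
row [ 0.001 -0.003 -0.006] [ 0.002 -0.    -0.   ]
```

```bash
python3 -m pendant '0 0 0 0 0 0;0 0 0 0 0 0;0 0 0 0 0 0;0 0 0 0 0 0;0 0 0 0 0 0;0 0 0 0 0 0;0 0 0 0 0 0;0 0 0 0 0 0' -1 35 && python3 -m pendant '-0.04 0 0 0 0 0;-0.1 0 0 0 0 0;-0.2 0 0 0 0 0;-0.3 0 0 0 0 0;-0.4 0 0 0 0 0;-0.5 0 0 0 0 0;-0.5 0 0 0 0 0;-0.5 0 0 0 0 0'; python3 -c "
from h import *
go([.5645,.2345,.167],95.8)"
```

```text
time: 4.65
ee_pos: [0.524, -0.0966, 0.0425]
eef_rot: [-0.106, 0.699, 0.105, 0.699]
ft_force: [-0.4, -0.8, 2.5]
width: 0.0359
time: 5.45
ee_pos: [0.524, -0.0966, 0.1683]
eef_rot: [-0.106, 0.699, 0.105, 0.7]
ft_force: [-0.9, 0.0, -1.5]
width: 0.036
t 5.45 p [ 0.524  -0.0966  0.1683] jaw 107.17 tilt 0.09 w 0.036 F [-0.88  0.01 -1.55] M [ 0.146 -0.135 -0.036] q [ 0.74  0.22 -0.73  1.71  0.15  1.27  1.85]
row [0.004 1.217 0.546] [0.132 0.001 0.001]
```

```bash
python3 -m pendant '0 0.06 0.03 0 0 0;0 0.16 0.07 0.02 0 0;0 0.28 0.13 0.04 0 0;0 0.4 0.18 0.06 0 0;0 0.52 0.23 0.08 0 0;0 0.64 0.29 0.1 0 0;0 0.76 0.34 0.12 0 0;0 0.88 0.4 0.13 0 0'; python3 -c "
from h import *
go([.5645,.2345,.167],95.8)"
```

```text
time: 6.25
ee_pos: [0.5537, 0.1442, 0.1665]
eef_rot: [-0.037, 0.707, 0.036, 0.706]
ft_force: [-0.1, -0.4, -0.3]
width: 0.0359
t 6.25 p [0.5537 0.1442 0.1665] jaw 95.93 tilt 0.1 w 0.0359 F [-0.08 -0.43 -0.33] M [ 0.142 -0.205  0.015] q [ 0.34  0.34 -0.82  1.61  0.26  1.3   1.15]
row [-0.002  0.355  0.08 ] [ 0.002 -0.001  0.   ]
```

```bash
python3 -m pendant '0 0.1 0.02 0 0 0;0 0.2 0.04 0 0 0;0 0.27 0.06 0 0 0;0 0.32 0.08 0 0 0;0 0.32 0.08 0 0 0;0 0.32 0.08 0 0 0'
python3 - <<'E'
from h import *
go([.5645,.2345,.167],95.8)
p,d=vision.camera('scene');np.save('s2.npy',d);cv2.imwrite('pics/s2f.png',p)
cv2.imwrite('pics/s2.png',cv2.resize(p[130:220,270:390],(800,600),interpolation=cv2.INTER_CUBIC))
P=cloud('scene',d);s=r.read_state()['ee_pos']
m=(d>0)&(np.hypot(P[...,0]-s[0],P[...,1]-s[1])<.05)&(P[...,2]>.125)&(P[...,2]<.25)
for a in np.arange(.125,.24,.01):
    q=P[m&(P[...,2]>=a)&(P[...,2]<a+.01)]
    if len(q): print(round(a,3),len(q),q.min(0).round(4),q.max(0).round(4))
E
```

```text
time: 6.85
ee_pos: [0.5658, 0.2241, 0.1668]
eef_rot: [-0.037, 0.706, 0.037, 0.706]
ft_force: [0.4, -0.9, -1.3]
width: 0.0358
t 6.85 p [0.5658 0.2241 0.1668] jaw 95.99 tilt 0.06 w 0.0358 F [ 0.42 -0.87 -1.34] M [ 0.073 -0.147 -0.023] q [ 0.17  0.43 -0.82  1.51  0.32  1.34  1.  ]
row [-0.001  0.042 -0.001] [ 0.002 -0.001  0.   ]
0.135 10 [0.5602 0.2095 0.1381] [0.5837 0.2315 0.1439]
0.145 18 [0.5699 0.2115 0.1452] [0.5825 0.2309 0.1533]
0.155 9 [0.5839 0.2169 0.1608] [0.5873 0.2414 0.164 ]
0.165 51 [0.5538 0.2031 0.165 ] [0.591  0.2411 0.1743]
0.175 50 [0.5617 0.2044 0.1751] [0.5909 0.2429 0.1848]
0.185 45 [0.5706 0.202  0.1861] [0.5911 0.2481 0.195 ]
0.195 78 [0.563  0.1969 0.1954] [0.5907 0.2503 0.2048]
0.205 83 [0.5613 0.1968 0.205 ] [0.5931 0.2518 0.215 ]
0.215 100 [0.554  0.1964 0.2151] [0.5827 0.2537 0.225 ]
0.225 59 [0.5532 0.193  0.2251] [0.5802 0.2549 0.2346]
0.235 45 [0.5557 0.1932 0.2353] [0.582  0.2558 0.2449]
```

View pics/s2.png

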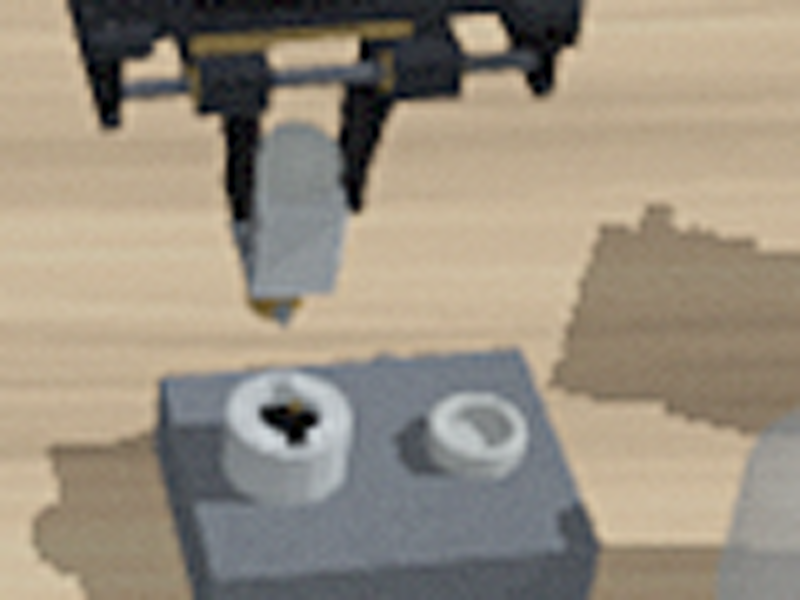

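The lamp hangs upright over the socket, with cap and lug visible at crop (280,305). I measure its offset from the socket in this same view.

Run:
```python
from h import *
d=np.load('s2.npy');P=cloud('scene',d);p=cv2.imread('pics/s2f.png');s=r.read_state()['ee_pos']
n=np.array([np.cos(np.radians(5.9)),np.sin(np.radians(5.9))]);t=np.array([-n[1],n[0]])
g=(p.max(-1)>110)&(d>0)&(P[...,2]>.163)&(P[...,2]<.205)&(np.hypot(P[...,0]-s[0],P[...,1]-s[1])<.05)
q=P[g];a=q[:,:2]@n;b=q[:,:2]@t;f=a>a.max()-.008
print('n: face',len(a),f.sum(),np.percentile(a,[50,70,80,90,95,100]).round(4),'median face',np.median(a[f]).round(4),'centre',np.median(a[f])-.024,'tcp',s[:2]@n)
print('t: face',b[f].min().round(4),b[f].max().round(4),'mid',(b[f].min()+b[f].max())/2,'tcp',s[:2]@t)
fx=q[f];print('yaw fit',np.degrees(np.arctan(np.polyfit(fx[:,1],fx[:,0],1)[0])))
# socket: rim points scene and top, ring circle fit
for nm,D,im in (('scene',d,p),('top',np.load('top0.npy'),cv2.imread('pics/top0.png'))):
    P2=cloud(nm,D);v=np.array([.5645,.2345])
    near=np.hypot(P2[...,0]-v[0],P2[...,1]-v[1])<.04
    up=near&(D>0)&(P2[...,2]>.068)&(P2[...,2]<.085)
    dark=np.array([[ray(nm,u,w,.075)[:2] for u in range(512)] for w in range(384)]) if 0 else None
    m=(im.max(-1)>120).astype(np.uint8)
    # outer ring contour at z=.075 by rays (top only valid), hole contour both
    ys,xs=np.where(near); K=0
    y0,y1,x0,x1=ys.min(),ys.max(),xs.min(),xs.max()
    pts=np.array([[*ray(nm,u,w,.075)[:2]] for w in range(y0,y1+1) for u in range(x0,x1+1) if im[w,u].max()<70 and np.hypot(*(ray(nm,u,w,.075)[:2]-v))<.0215])
    print(nm,'hole dark',len(pts),(pts.mean(0)),'n ext',(pts@n).min(),(pts@n).max(),'t ext',(pts@t).min(),(pts@t).max())
    q=P2[up];c,wh,_=cv2.minAreaRect((q[:,:2]*1000).astype(np.float32));c2,R2=cv2.minEnclosingCircle((q[:,:2]*1000).astype(np.float32))
    print(' rim',len(q),c,wh,c2,R2,'n,t',np.array(c)/1000@n,np.array(c)/1000@t, 'z',np.median(q[:,2]))
```

```text
n: face 180 164 [0.6066 0.6074 0.6078 0.6085 0.6092 0.6103] median face 0.6068 centre 0.582774944212075 tcp 0.5859929065108104
t: face 0.1446 0.1828 mid 0.16367231846609936 tcp 0.16420298793503607
yaw fit -6.3311126814355685Traceback (most recent call last):
  File "<stdin>", line 19, in <module>
  File "h.py", line 6, in ray
    K,R,t=cal(n);o=-R.T@t;d=R.T@np.linalg.inv(K)@np.array([u,v,1.]);return o+d*(z-o[2])/d[2]
          ~~~^^^
  File "h.py", line 4, in cal
    c=vision.get_calibration(n);K=np.array(c['camera_matrix'],float);R=cv2.Rodrigues(np.array(c['rvec'],float))[0];t=np.array(c['tvec'],float).ravel();return K,R,t
ValueError: time passes only in moves, steps and waits
```

```bash
sed -i 's/^def cal(n):/from functools import lru_cache\n@lru_cache(None)\ndef cal(n):/' h.py
python3 - <<'E'
from h import *
n=np.array([np.cos(np.radians(5.9)),np.sin(np.radians(5.9))]);t=np.array([-n[1],n[0]]);v=np.array([.5645,.2345])
for nm,D,im in (('scene',np.load('s2.npy'),cv2.imread('pics/s2f.png')),('scene',np.load('scene0.npy'),cv2.imread('pics/scene0.png')),('top',np.load('top0.npy'),cv2.imread('pics/top0.png'))):
    P=cloud(nm,D);near=np.hypot(P[...,0]-v[0],P[...,1]-v[1])<.04
    ys,xs=np.where(near)
    pts=np.array([a for w in range(ys.min(),ys.max()+1) for u in range(xs.min(),xs.max()+1) for a in [ray(nm,u,w,.075)[:2]] if im[w,u].max()<75 and np.hypot(*(a-v))<.0225])
    print(nm,'dark',len(pts),'n ext',(pts@n).min().round(4),(pts@n).max().round(4),'t ext',(pts@t).min().round(4),(pts@t).max().round(4),'mean',(pts@n).mean().round(4),(pts@t).mean().round(4))
    q=P[near&(D>0)&(P[...,2]>.069)&(P[...,2]<.085)]; a,b=q[:,:2]@n,q[:,:2]@t
    print(' rim n',a.min().round(4),a.max().round(4),'t',b.min().round(4),b.max().round(4),'mids',((a.min()+a.max())/2).round(4),((b.min()+b.max())/2).round(4),'z',np.median(q[:,2]).round(4))
    T=P[(D>0)&(np.hypot(P[...,0]-.56,P[...,1]-.2745)<.12)&(P[...,2]>.04)&(P[...,2]<.05)]
    c,wh,an=cv2.minAreaRect((T[:,:2]*1000).astype(np.float32));c=np.array(c)/1000;print(' box->socket',c@n,c@t-.04,wh,an)
E
```

```text
scene dark 28 n ext 0.5821 0.6007 t ext 0.1606 0.1805 mean 0.5902 0.1707
 rim n 0.5578 0.613 t 0.1471 0.1991 mids 0.5854 0.1731 z 0.0752
 box->socket 0.5867994080097584 0.17315626160835934 (137.9759979248047, 170.58450317382812) 5.538281440734863
scene dark 29 n ext 0.5821 0.6007 t ext 0.1606 0.1833 mean 0.5902 0.1711
 rim n 0.5582 0.6124 t 0.1482 0.199 mids 0.5853 0.1736 z 0.0751
 box->socket 0.5856593138127619 0.17295298099580753 (134.74444580078125, 170.1194610595703) 5.908155918121338
top dark 71 n ext 0.5663 0.6 t ext 0.1648 0.1849 mean 0.5838 0.1753
 rim n 0.5604 0.611 t 0.1504 0.2014 mids 0.5857 0.1759 z 0.076
 box->socket 0.5851252574389108 0.17606930763237963 (129.989501953125, 170.55186462402344) 5.800094127655029
```

In the socket's axes the lamp needs about +10 mm along tool y and +3 mm along tool z. I shift, go down to about 7 mm above the rim, and look again.

```bash
python3 -m pendant '0 0.02 0.005 0 0 0;0 0.041 0.011 0.002 0 0;0.05 0.041 0.011 0.002 0 0;0.1 0.041 0.011 0.002 0 0;0.16 0.041 0.011 0.002 0 0;0.22 0.041 0.011 0.002 0 0;0.22 0.041 0.011 0.002 0 0;0.22 0.041 0.011 0.002 0 0'
python3 - <<'E'
from h import *
go([.5645,.2345,.1053],95.8)
p,d=vision.camera('scene');np.save('s3.npy',d);cv2.imwrite('pics/s3f.png',p)
q,e=vision.camera('top');cv2.imwrite('pics/t3f.png',q)
A=cv2.resize(p[155:225,285:365],(640,560),interpolation=cv2.INTER_CUBIC)
cv2.imwrite('pics/s3.png',A)
P=cloud('scene',d);s=r.read_state()['ee_pos'];n=np.array([np.cos(np.radians(5.9)),np.sin(np.radians(5.9))]);t=np.array([-n[1],n[0]])
g=(p.max(-1)>110)&(d>0)&(P[...,2]>s[2]-.004)&(P[...,2]<s[2]+.038)&(np.hypot(P[...,0]-s[0],P[...,1]-s[1])<.05)
k=P[g];a=k[:,:2]@n;b=k[:,:2]@t;f=a>a.max()-.008
print('n',np.median(a[f])-.024,'tcp',s[:2]@n,'t',b[f].min(),b[f].max(),(b[f].min()+b[f].max())/2,'tcp',s[:2]@t)
E
```

```text
time: 7.7
ee_pos: [0.5674, 0.2352, 0.1119]
eef_rot: [-0.036, 0.706, 0.036, 0.706]
ft_force: [0.2, 0.6, -0.0]
width: 0.0361
t 7.7 p [0.5674 0.2352 0.1119] jaw 95.83 tilt 0.05 w 0.0361 F [ 0.15  0.62 -0.03] M [ 0.075 -0.108  0.064] q [ 0.14  0.49 -0.8   1.56  0.36  1.25  0.96]
row [ 0.027 -0.001 -0.012] [ 0.    -0.001  0.   ]
n 0.5852513640866004 tcp 0.5891355576597878 t 0.15546094136724214 0.19311444553584164 0.17428769345154188 tcp 0.17590983277760747
```

View pics/s3.png

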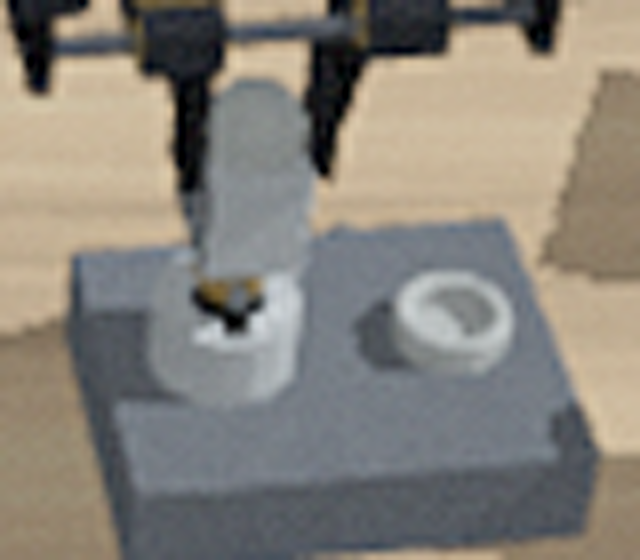

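The lug (crop (237,297)) sits right over the front notch (235,318), and n and t agree to within about 1 mm. I go down gently, checking force.

```bash
python3 -m pendant '0.015 0 0 0 0 0;0.03 0 0 0 0 0;0.04 0 0 0 0 0;0.05 0 0 0 0 0;0.05 0 0 0 0 0;0.05 0 0 0 0 0'; python3 -c "
from h import *
go([.5645,.2345,.0933],95.8)"
```

```text
time: 8.4
ee_pos: [0.5676, 0.2353, 0.0999]
eef_rot: [-0.036, 0.706, 0.036, 0.706]
ft_force: [-1.1, -0.3, -1.5]
width: 0.0358
t 8.4 p [0.5676 0.2353 0.0999] jaw 95.83 tilt 0.01 w 0.0358 F [-1.08 -0.34 -1.47] M [ 0.132 -0.087  0.041] q [ 0.14  0.5  -0.8   1.58  0.37  1.23  0.95]
row [ 0.026 -0.002 -0.013] [ 0. -0.  0.]
```

No contact yet, with the foot about 5 mm inside the mouth. I continue to the plate and a little beyond.

```bash
python3 -m pendant '0.01 0 0 0 0 0;0.02 0 0 0 0 0;0.026 0 0 0 0 0;0.032 0 0 0 0 0;0.032 0 0 0 0 0;0.032 0 0 0 0 0'; python3 -c "
from h import *
go([.5645,.2345,.0853],95.8)"
```

```text
time: 9.0
ee_pos: [0.5678, 0.2353, 0.0922]
eef_rot: [-0.036, 0.706, 0.036, 0.706]
ft_force: [-1.1, -1.2, 3.2]
width: 0.0354
t 9.0 p [0.5678 0.2353 0.0922] jaw 95.83 tilt 0.03 w 0.0354 F [-1.07 -1.24  3.16] M [-0.087  0.028 -0.059] q [ 0.14  0.51 -0.79  1.58  0.38  1.21  0.94]
row [ 0.027 -0.002 -0.013] [0. 0. 0.]
```

About 4 N at the expected plate height, so I press to the bottom stop.

```bash
python3 -m pendant '0.008 0 0 0 0 0;0.016 0 0 0 0 0;0.022 0 0 0 0 0;0.028 0 0 0 0 0;0.028 0 0 0 0 0;0.028 0 0 0 0 0'; python3 -c "
from h import *
go([.5645,.2345,.0853],95.8)"
```

```text
time: 9.6
ee_pos: [0.5681, 0.2354, 0.0856]
eef_rot: [-0.036, 0.706, 0.036, 0.707]
ft_force: [-1.7, -1.1, 9.4]
width: 0.0357
t 9.6 p [0.5681 0.2354 0.0856] jaw 95.81 tilt 0.07 w 0.0357 F [-1.73 -1.12  9.36] M [-0.364  0.235  0.004] q [ 0.13  0.51 -0.79  1.59  0.38  1.2   0.94]
row [ 0.001 -0.002 -0.015] [0.    0.001 0.   ]
```

Fz is about 10 N, close to the 11 N bottom value. I press 1 mm more and hold, then turn the first 0.6 rad. The lamp sits about 3 mm toward −z of the TCP, so the turn rows shift to keep the lamp's axis fixed.

```bash
python3 -m pendant '0.002 0 0 0 0 0;0.004 0 0 0 0 0;0.004 0 0 0 0 0;0.004 0 0 0 0 0'; python3 -c "
from h import *
go([.5645,.2345,.0853],95.8)"; python3 -m pendant '0 -0.001 0 0.06 0 0;0 -0.002 0 0.12 0 0;0 -0.0035 -0.0005 0.18 0 0;0 -0.005 -0.001 0.24 0 0;0 -0.006 -0.0015 0.3 0 0;0 -0.007 -0.002 0.36 0 0;0 -0.0075 -0.0023 0.4 0 0;0 -0.0075 -0.0023 0.4 0 0' ; python3 -c "
from h import *
go([.5645,.2345,.0853],7)"
```

```text
time: 10.0
ee_pos: [0.5684, 0.2354, 0.0853]
eef_rot: [-0.036, 0.705, 0.036, 0.707]
ft_force: [-2.1, -2.7, 13.3]
width: 0.036
t 10.0 p [0.5684 0.2354 0.0853] jaw 95.81 tilt 0.11 w 0.036 F [-2.05 -2.67 13.29] M [-0.56   0.488  0.03 ] q [ 0.13  0.51 -0.79  1.59  0.38  1.2   0.94]
row [-0.    -0.002 -0.016] [0.    0.001 0.   ]
time: 10.8
ee_pos: [0.5686, 0.2336, 0.0853]
eef_rot: [0.176, 0.684, -0.175, 0.686]
ft_force: [0.1, -1.3, 10.9]
width: 0.0356
t 10.8 p [0.5686 0.2336 0.0853] jaw 61.31 tilt 0.19 w 0.0356 F [ 0.1  -1.33 10.92] M [-0.296 -0.228  0.082] q [ 0.06  0.48 -0.68  1.6   0.32  1.18  0.38]
row [-0.    -0.005 -0.016] [ 0.632  0.001 -0.002]
```

Forces stay low and the torque is rising as the rotor spring would. I turn the remaining 0.95 rad.

```bash
python3 -m pendant '0.002 -0.0015 0 0.08 0 0;0.002 -0.003 -0.0005 0.16 0 0;0.002 -0.0045 -0.001 0.24 0 0;0.002 -0.006 -0.0015 0.32 0 0;0.002 -0.007 -0.0025 0.4 0 0;0.002 -0.0085 -0.0035 0.48 0 0;0.002 -0.0095 -0.0045 0.56 0 0;0.002 -0.0103 -0.0053 0.62 0 0'
python3 - <<'E'
from h import *
go([.5645,.2345,.0853],7)
p,d=vision.camera('scene');cv2.imwrite('pics/s4f.png',p)
cv2.imwrite('pics/s4.png',cv2.resize(p[155:225,285:365],(640,560),interpolation=cv2.INTER_CUBIC))
E
```

```text
time: 11.6
ee_pos: [0.5669, 0.231, 0.0853]
eef_rot: [0.466, 0.532, -0.464, 0.534]
ft_force: [0.8, -5.6, 14.1]
width: 0.0358
t 11.6 p [0.5669 0.231  0.0853] jaw 7.83 tilt 0.25 w 0.0358 F [ 0.81 -5.59 14.12] M [-1.24  -0.377  0.095] q [-0.06  0.43 -0.51  1.61  0.23  1.15 -0.49]
row [-0.    -0.007 -0.015] [ 0.01   0.001 -0.003]
```

View pics/s4.png

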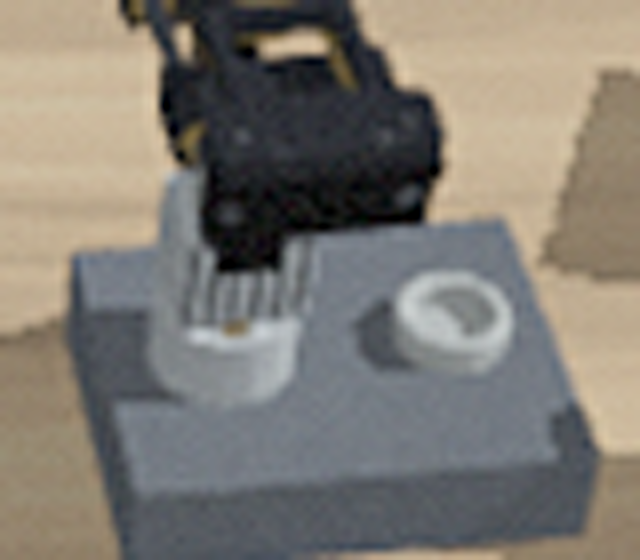

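The view shows the fins facing the camera: the lamp is turned a quarter and down, standing on the rim (crop (235,325)). Lateral force is −5.6 N, so I relieve it by about 0.8 mm and turn a touch further to feel the stop.

```bash
python3 -m pendant '0 0 0.0015 0.015 0 0;0 0 0.003 0.03 0 0;0 0 0.003 0.04 0 0;0 0 0.003 0.04 0 0;0 0 0.003 0.04 0 0;0 0 0.003 0.04 0 0;0 0 0.003 0.04 0 0;0 0 0.003 0.04 0 0'; python3 -c "
from h import *
go([.5645,.2345,.0853],7)"
```

```text
time: 12.45
ee_pos: [0.5668, 0.2306, 0.0853]
eef_rot: [0.48, 0.519, -0.478, 0.521]
ft_force: [0.3, -4.0, 13.1]
width: 0.0361
t 12.45 p [0.5668 0.2306 0.0853] jaw 4.7 tilt 0.24 w 0.0361 F [ 0.27 -4.   13.07] M [-1.057 -0.271  0.346] q [-0.06  0.43 -0.5   1.61  0.23  1.15 -0.54]
row [-0.    -0.008 -0.016] [-0.027  0.    -0.003]
```

The moment jumped to 0.35 N m, so the lamp is against the stop. Fz of about 13 N means the plate is bottomed. I hold briefly, check that it's at rest, and hand in.

```bash
python3 -m pendant '0 0 0 0 0 0;0 0 0 0 0 0;0 0 0 0 0 0;0 0 0 0 0 0;0 0 0 0 0 0'
python3 - <<'E'
from h import *
from bench import close_job
go([.5645,.2345,.0853],7);print(abs(r.read_state()['joint_vel']).max())
# compare the other objects before/after
d=vision.camera('scene')[0].astype(int);o=cv2.imread('pics/scene0.png').astype(int)
for n,(u,v) in dict(spare1=(137,183),spare2=(168,183),jar=(132,258),flask=(393,208),motor=(229,167),driver=(303,260),bearing=(218,251)).items(): print(n,abs(d-o)[v-10:v+10,u-10:u+10].mean().round(1),end=' ')
print(close_job())
E
```

```text
time: 12.95
ee_pos: [0.5668, 0.2305, 0.0852]
eef_rot: [0.48, 0.519, -0.478, 0.521]
ft_force: [0.2, -4.9, 13.9]
width: 0.0358
t 12.95 p [0.5668 0.2305 0.0852] jaw 4.7 tilt 0.24 w 0.0358 F [ 0.17 -4.9  13.93] M [-1.026 -0.223  0.249] q [-0.06  0.43 -0.5   1.61  0.23  1.15 -0.54]
row [-0.    -0.008 -0.017] [-0.027  0.    -0.003]
0.0015388658191648529
spare1 19.8 spare2 21.8 jar 6.1 flask 7.1 motor 6.8 driver 6.5 bearing 6.7 the job is handed in; nothing more can be done
None
```

The picture difference at the spare lamps is higher than elsewhere, so I check it on a saved picture.

```bash
python3 -c "
import cv2,numpy as np
f=lambda n:cv2.resize(cv2.imread(n)[155:225,110:230],(720,420))[:,:720]
cv2.imwrite('pics/cmp.png',cv2.resize(np.vstack([f('pics/scene0.png'),f('pics/s4f.png')]),(514,600)))"
```

```text
(no output)
```

View pics/cmp.png

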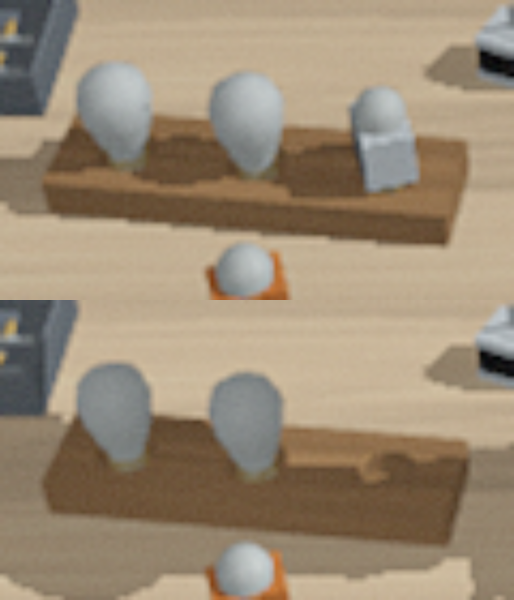

